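# Reset the side guide of the hole punch

## Task

On the hole-punching machine, the round black knob on the steel bridge locks the sliding side guide; its thread is left-handed, so turn it clockwise (seen from above) to loosen it, up to its open stop or nearly. Then take the guide by its black tab, slide it along its channel until its fence presses lightly on the edge of the stack of cover boards (feel for the touch, never push hard), let go, and lock the knob again by turning it all the way anticlockwise. Leave the guide resting against the boards and do not disturb the other things on the desk.

Things in the scene. Friction and masses are not known exactly. Their poses are not given: they have to be found in the camera images.
- punch: hole-punching machine, fixed: a grey bed spanning x -70 to 130 mm, y -395 to +140 mm, top 22 mm above the desk. Origin at desk level straight below the knob's axis; z up; y runs along the guide's channel. At the origin a steel bridge spans the channel (70 mm along x, 36 mm along y, top at z 66 mm)
- punch_head (a point): top middle of the machine's fixed grey punch head, a box 35 x 220 mm whose top is 84 mm above the desk; it spans punch x 95 to 130 mm, y -395 to -175 mm. From its end a fixed lever with a black sleeve runs on to punch y -20 mm (x 107 to 129 mm, top at 125 mm). Keep clear of both
- knob_centre (a point): centre of the round black knob: 44 mm diameter, 30 mm high, upright axis, on top of the bridge; its underside clears the bridge by 8 mm when locked. A light rib on its top shows its turning
- knob (a joint): turn of the knob (rad), clockwise from above counts up: 0 = locked stop, 1.75 = open stop; starts locked, at 0 to 0.2. Left-hand quick thread: rises 20 mm per clockwise turn (3.2 mm per rad). The guide is let go from about 0.8 on, is properly free above 1.1, and counts as locked below 0.35. Turning takes about 0.15 N m; it stays where it is left
- guide: the steel side guide, loose in its channel (1.5 mm play at each side), 0.3 kg; slides only along the punch's y, with up to 4 N of drag. Flat bar 24 mm wide and 8 mm thick, with a low fence across its end and an upright grip tab. Origin under the tab at the bar's underside, axes parallel to the punch's. The bar runs from y -65 to +200 mm
- guide_tab (a point): centre of the guide's black upright tab: 26 mm along the guide's x, 16 mm along its y, 52 mm high, standing on the bar; its top is 26 mm above this point and the bar's top 26 mm below it
- guide_fence (a point): middle of the front face of the guide's fence (faces the punch's -y), 75 mm from the tab's centre towards -y; the fence is 70 mm wide along x and 10 mm thick, its top is 42 mm below the tab's top
- tray: aluminium tray strip fixed on the bed (origin at punch x -5, y -280, z 22 mm) with the stack of cover boards, 150 mm along x, 85 mm along y, top 18 mm above the bed. The boards' edge that the fence is to touch lies up to 12 mm either side of this origin along y: unmeasured: feel for it. The sprung boards yield to -y, 1 mm per 3 N, and resist fast pushes (1.5 N per 10 mm/s); over 15 N crushes them
- glue_stick: bystander, to be left alone: red glue stick standing on the bed of the punch, 26 mm diameter, 88 mm high; origin at the centre of its underside
- eraser: bystander, to be left alone: white eraser lying on the bed near the knob, 22 x 45 x 12 mm; origin at the centre of its underside
- water_bottle: bystander, to be left alone: clear water bottle, 66 mm diameter, 200 mm high; origin at the centre of its underside
- mug: bystander, to be left alone: white mug, 82 mm diameter, 95 mm high; origin at the centre of its underside
- mouse: bystander, to be left alone: black computer mouse, 100 x 60 x 32 mm; origin at the centre of its underside
- stapler: bystander, to be left alone: stapler, 140 x 34 x 54 mm; origin at the centre of its underside

How it is judged:
By the outcome, as a careful person would: the job done as asked, in the order asked, and still so for the second after the job is handed in, with the robot touching nothing.
It also fails if it takes over 72 s, if anything falls off the work surface, if the arm or the gripper's body presses on something with over 40 N, if the wrist force passes 120 N, or if a joint passes its speed limit or range.

## Robot

A 6-joint arm with a two-finger parallel gripper is mounted at the origin on the work surface. World frame = base frame: x ahead of the robot, y to its left, z up, the work surface at z = 0. Lengths are in m, angles in rad, forces in N, time in s.
With the tool pointing down it reaches from about 0.35 to 1 m from the base axis. Payload 7.1 kg.
Tool frame: the origin (TCP) lies at the centre of the arm's flange, where the gripper is bolted on; the fingertips stand 173 mm ahead of it and the grasp point (between the pads) lies 155 mm ahead of it; z points along the fingers, y is the direction in which the jaws open and shut (so a half turn about z gives the same grasp; the last joint's range is limited). The gripper opens to 85 mm and grips with 20 to 120 N. Pads are 22 mm wide; open, the fingers measure 114 mm over their backs; the gripper's body (76 mm by 85 mm) begins 54 mm behind the grasp point. The pads swing forward as they close: fully open they stand 13 mm farther back than shut.
Start: joints at [1.264, 0.423, 1.63, -0, 1.089, -0.019], TCP at [0.177, 0.599, 0.405] pointing down, gripper open.
Joint ranges: [-3, 3], [-0.9, 2.11], [0.09, 2.58], [-1.31, 4.45], [0.11, 2.69], [-2.54, 2.54]. Speed limits (rad/s): [2.39, 2.39, 3.01, 3.14, 3.14, 3.14].

## Interface

Orientations are given as a rotation vector (axis times angle).
In Python, from bench import bot gives the robot as it stands. The module is installed in compiled form; this text tells all that it offers.
- The arm moves only by the tool carry_out, never from a script. Its arguments are lists of equal length, an entry for each row: "travel": the shift along the tool's x, y, z in cm, a list of three; "dr": the turn, a rotation vector about the tool's x, y, z in degrees, a list of three; "hand": the finger opening in cm, from 0 to 8.54. A call has 1 to 5 rows; each row is the pose to reach, as a shift and turn from the pose commanded when the call began, along the tool's axes at that moment; what a row does not reach only later rows make up. A row lasts 1/10 s, in which the tool goes at most 50 mm and 8.59 degrees, less where a joint would pass 70% of its speed; a pose out of reach is approached as far as the arm can. A call with a gripper value outside its range is refused whole. The fingers move at their own pace and stop on an object; "squeeze" is the grip in N (left out, the last holds). Time passes only in rows, so rows that repeat a pose let the fingers close. It gives the time, the measured TCP pose, the force and the opening at its end, in the units of the state.
- bot.observe(): the state, without advancing time (a new reading comes with each control period).
- bot.get_image(name): name is "scene" or "top" or "wrist"; returns a dict with "image" (400x640x3 uint8, blue, green, red), "range_z" (400x640 float32, m along the optical axis (not along the pixel's ray), 0 where there is no reading), "fov_y" (degrees; the focal length in pixels is half the picture's height over the tangent of half this angle, whatever the lens; pixels are square), "cx", "cy" (the principal point, pixels), "world_to_cam" (4x4, takes a point from world to camera coordinates). Camera axes: x right, y up, looking along -z (the intrinsics and any distortion apply to the point x, -y, -z); pixel columns grow to the right and rows downward; lengths in m; the calibration is good to about 2 mm. A picture is of the moment at which its call begins.
- bot.job_done(): hands the job in, once; it reports no verdict.
The state is a dict: "time": time; "q": joint angles; "dq": joint speeds; "effort": joint torques, N m; "tcp_pos": TCP position; "eef_rot": TCP orientation; "force": force on the tool from outside, world axes, zero at the start; "ft_torque": the same for the moment, N m; "grip_width": finger opening in m.
Only numpy, scipy, OpenCV 4.12 (cv2) and the standard library are available. Lean on these libraries where they do the work, as an engineer would, in place of code of your own. Each camera call takes 0.05 s, during which the arm holds its last target. There are 200 camera calls.

## Working session

There is one attempt and no reset: what is moved stays moved. The work goes in short steps, Python scripts to look and compute and a tool call to move; the robot and the scene stay as the last step left them, time stands still between calls to the robot, and variables do not carry over. Pictures are saved under pics/ and viewed, about 8 in all and at most 12, crops included, and the job is handed in when it is done.

Besides the shell and the picture viewer there is one more tool, called after "Request:" as name(argument=value, ...), one argument or row to a line, values as JSON. carry_out: Moves the arm, as the interface text tells. Its arguments: {"type":"object","properties":{"travel":{"type":"array","items":{"type":"array","items":{"type":"number"}}},"dr":{"type":"array","items":{"type":"array","items":{"type":"number"}}},"hand":{"type":"array","items":{"type":"number"}},"squeeze":{"type":"number"}},"required":["travel","dr","hand"]}

```bash
mkdir -p pics; cat > h.py <<'E'
import numpy as np, cv2
from scipy.spatial.transform import Rotation as R
from bench import bot
def K(d):
    f=200/np.tan(np.radians(d["fov_y"])/2); return f,d["cx"],d["cy"]
def ray(d,u,v):
    f,cx,cy=K(d); c=np.array([(u-cx)/f,-(v-cy)/f,-1.]); T=np.linalg.inv(d["world_to_cam"])
    return T[:3,3],T[:3,:3]@c
def onz(d,u,v,z):
    o,r=ray(d,u,v); return o+r*(z-o[2])/r[2]
def depth(d,u,v):
    o,r=ray(d,u,v); return o+r*d["range_z"][int(v),int(u)]
def proj(d,p):
    f,cx,cy=K(d); c=d["world_to_cam"]@np.r_[p,1]; return cx-f*c[0]/c[2],cy+f*c[1]/c[2]
def cloud(d):
    f,cx,cy=K(d); v,u=np.mgrid[:400,:640]; z=d["range_z"]
    c=np.stack([(u-cx)/f*z,-(v-cy)/f*z,-z],-1); T=np.linalg.inv(d["world_to_cam"])
    return c@T[:3,:3].T+T[:3,3]
E
python3 - <<'E'
from h import *
for n in("scene","top","wrist"):
    d=bot.get_image(n); cv2.imwrite(f"pics/{n}0.png",d["image"]); np.save(f"{n}0.npy",d,allow_pickle=True)
    print(n,d["fov_y"],d["cx"],d["cy"],np.linalg.inv(d["world_to_cam"]).round(3).tolist())
print(bot.observe())
E
```

```text
scene 45.3367801674614 317.56321575416536 200.7934992656026 [[-0.487, -0.512, 0.708, 1.551], [0.874, -0.295, 0.387, 0.516], [0.011, 0.807, 0.591, 0.911], [0.0, 0.0, 0.0, 1.0]]
top 56.45098604839241 322.6779499050957 197.5791003759424 [[-0.027, 0.984, -0.178, 0.369], [-1.0, -0.026, 0.006, -0.013], [0.002, 0.178, 0.984, 1.248], [0.0, 0.0, 0.0, 1.0]]
wrist 65.1199079621199 315.0384120182866 203.6457458417264 [[0.284, -0.919, -0.274, 0.108], [0.959, 0.272, 0.081, 0.62], [-0.0, -0.285, 0.958, 0.373], [0.0, 0.0, 0.0, 1.0]]
{'time': 0.15, 'q': array([ 1.26400620e+00,  4.23712124e-01,  1.63052359e+00, -7.60948233e-06,
        1.08861367e+00, -1.89777316e-02]), 'dq': array([-0.00137272, -0.00326484, -0.00158914, -0.00041139, -0.00258522,
       -0.0007085 ]), 'effort': array([-8.95364556e-04, -5.57768691e+01, -2.82015431e+01, -5.87251250e-06,
        4.83283555e-03, -2.09292688e-05]), 'tcp_pos': array([0.17730501, 0.59909031, 0.4040913 ]), 'eef_rot': array([-4.50502018e-01, -3.10892423e+00,  1.94952707e-03]), 'force': array([ 1.31142428, -0.5254205 ,  0.20496387]), 'ft_torque': array([-0.01322862,  0.02787427,  0.0513567 ]), 'grip_width': 0.08503053795256003}
```

View pics/top0.png

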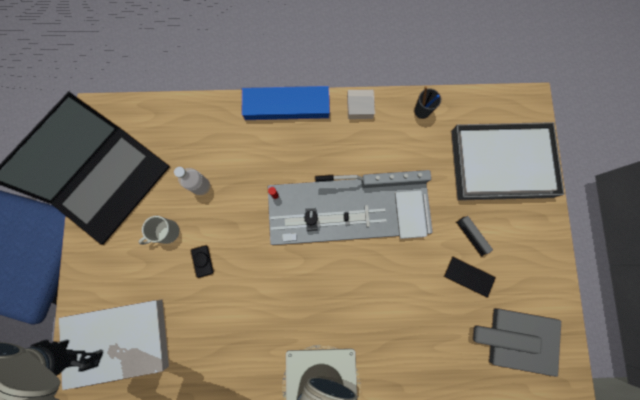

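View pics/scene0.png

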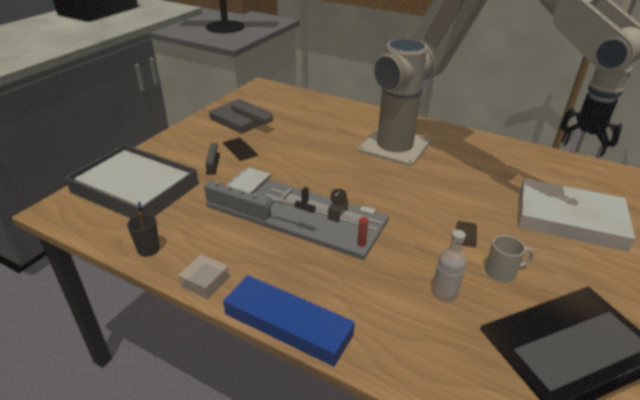

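The top view shows the knob at about (312,217), the tab at (347,216), the fence at (368,216), and the boards' edge at about x=397. The glue stick is at (273,192) and the eraser at (289,237). The scene view shows the same layout from the far side.

```bash
python3 - <<'E'
from h import *
d=np.load("top0.npy",allow_pickle=True).item(); P=cloud(d); im=d["image"]
for n,(u,v) in dict(knob=(311,214),tab=(347,215),fence=(367,216),board=(410,215),bed=(330,235),glue=(272,190),eraser=(289,237),headL=(366,180),headR=(426,176),lever=(325,178),bedBL=(271,242),bedBR=(428,236)).items(): print(n,P[v,u].round(4), im[v,u])
c=cv2.resize(im[160:255,250:445],None,fx=4,fy=4,interpolation=cv2.INTER_CUBIC); cv2.imwrite("pics/topc.png",c)
# bed mask by height
m=((P[...,2]>.015)&(P[...,2]<.03)&(P[...,0]>.2)&(P[...,0]<.6)&(abs(P[...,1])<.4)).astype(np.uint8)
q=P[m>0][:,:2].astype(np.float32); print(len(q),cv2.minAreaRect(q))
# dark things on the machine
dark=(im.max(2)<50)&(P[...,2]>.05)&(P[...,0]>.2)&(P[...,0]<.6)&(abs(P[...,1])<.3)
n,l,s,ct=cv2.connectedComponentsWithStats(dark.astype(np.uint8))
for i in range(1,n):
    if s[i,4]>8:
        p=P[l==i]; t=p[p[:,2]>p[:,2].max()-.006]; print(s[i],t.mean(0).round(4),p[:,2].max())
E
```

```text
knob [0.5248 0.0168 0.1048] [140 139 133]
tab [ 0.5218 -0.0961  0.0819] [41 40 39]
fence [ 0.5218 -0.1638  0.0436] [167 172 171]
board [ 0.5214 -0.3039  0.044 ] [191 188 181]
bed [ 0.4648 -0.0419  0.0242] [149 147 141]
glue [0.6017 0.1358 0.1149] [ 50  54 180]
eraser [0.4608 0.0913 0.0379] [190 188 181]
headL [ 0.6328 -0.161   0.0842] [144 142 136]
headR [ 0.6406 -0.3538  0.0854] [138 136 131]
lever [ 0.6331 -0.0294  0.1253] [32 29 29]
bedBL [0.4472 0.1516 0.0233] [142 144 142]
bedBR [ 0.4544 -0.3686  0.0043] [ 99 141 166]
5305 ((0.5092512965202332, 0.019421696662902832), (0.21777178347110748, 0.7983440160751343), 8.86306095123291)
[306 212  11  15 108] [0.5109 0.0162 0.1071] 0.11131616928204635
[345 213   3   8  22] [ 0.5169 -0.0928  0.0836] 0.08629605868170254
```

View pics/topc.png

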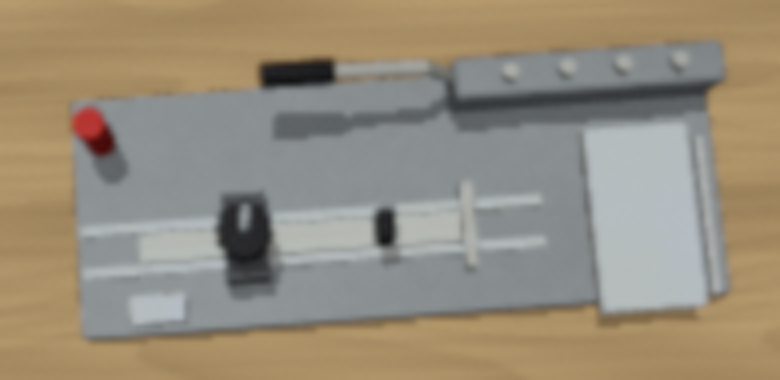

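The crop shows the knob with its light rib, the tab, the fence and the boards clearly. The channel is nearly parallel to world y. I'm moving in to look with the wrist camera from above.

```bash
cat >> h.py <<'E'
def go(x,y,z,yaw):
    "shift (cm) and turn (deg) in tool axes to a tool-down pose, jaw axis at yaw deg from world x"
    s=bot.observe(); R0=R.from_rotvec(s["eef_rot"]); a=np.radians(yaw)
    Y=np.array([np.cos(a),np.sin(a),0]); Z=np.array([0,0,-1.]); R1=R.from_matrix(np.c_[np.cross(Y,Z),Y,Z])
    print("travel",(R0.inv().apply(np.array([x,y,z])-s["tcp_pos"])*100).round(2).tolist(),"dr",np.degrees((R0.inv()*R1).as_rotvec()).round(2).tolist())
def st():
    s=bot.observe(); Y=R.from_rotvec(s["eef_rot"]).as_matrix()
    print("t",round(s["time"],2),"tcp",s["tcp_pos"].round(4),"yaw",np.degrees(np.arctan2(Y[1,1],Y[0,1])).round(2),"F",s["force"].round(2),"T",s["ft_torque"].round(3),"w",round(s["grip_width"],4),"q",s["q"].round(2))
E
python3 -c "
from h import *
st(); go(.517,-.04,.40,2)"
```

```text
t 0.15 tcp [0.1773 0.5991 0.4041] yaw 73.51 F [ 1.31 -0.53  0.2 ] T [-0.013  0.028  0.051] w 0.085 q [ 1.26  0.42  1.63 -0.    1.09 -0.02]
travel [-50.71, -51.64, 0.47] dr [-0.06, 0.04, 71.51]
```

Request:
carry_out(
  travel=[
    [-50.7,-51.6,0.5],
    [-50.7,-51.6,0.5],
    [-50.7,-51.6,0.5],
    [-50.7,-51.6,0.5],
    [-50.7,-51.6,0.5],
  ],
  dr=[
    [0,0,71.5],
    [0,0,71.5],
    [0,0,71.5],
    [0,0,71.5],
    [0,0,71.5],
  ],
  hand=[8.5,8.5,8.5,8.5,8.5],
)

```text
time: 0.65
tcp_pos: [0.2951, 0.3767, 0.4029]
eef_rot: [1.566, 2.724, -0.0]
force: [1.3, -0.5, 0.5]
grip_width: 0.0848
```

```bash
python3 -c "
from h import *
st(); go(.517,-.04,.40,2)"
```

```text
t 0.65 tcp [0.2951 0.3767 0.4029] yaw 30.22 F [ 1.31 -0.5   0.54] T [0.051 0.013 0.062] w 0.0848 q [ 0.88  0.21  1.95 -0.    0.99  0.35]
travel [-47.18, -1.8, 0.29] dr [-0.0, 0.01, 28.22]
```

Request:
carry_out(
  travel=[
    [-47.2,-1.8,0.3],
    [-47.2,-1.8,0.3],
    [-47.2,-1.8,0.3],
    [-47.2,-1.8,0.3],
    [-47.2,-1.8,0.3],
  ],
  dr=[
    [0,0,28.2],
    [0,0,28.2],
    [0,0,28.2],
    [0,0,28.2],
    [0,0,28.2],
  ],
  hand=[8.5,8.5,8.5,8.5,8.5],
)

```text
time: 1.15
tcp_pos: [0.414, 0.1566, 0.4015]
eef_rot: [2.177, 2.265, 0.001]
force: [-0.5, 0.5, 0.5]
grip_width: 0.0849
```

```bash
python3 -c "
from h import *
st(); go(.517,-.04,.40,2)"
```

```text
t 1.15 tcp [0.414  0.1566 0.4015] yaw 2.27 F [-0.47  0.54  0.5 ] T [ 0.059 -0.046  0.027] w 0.0849 q [0.33 0.16 2.02 0.   0.97 0.3 ]
travel [-20.06, 9.52, 0.15] dr [0.02, -0.01, 0.27]
```

Request:
carry_out(
  travel=[
    [-20.1,9.5,0.2],
    [-20.1,9.5,0.2],
    [-20.1,9.5,0.2],
    [-20.1,9.5,0.2],
    [-20.1,9.5,0.2],
  ],
  dr=[
    [0,0,0.3],
    [0,0,0.3],
    [0,0,0.3],
    [0,0,0.3],
    [0,0,0.3],
  ],
  hand=[8.5,8.5,8.5,8.5,8.5],
)

```text
time: 1.65
tcp_pos: [0.518, -0.0418, 0.3994]
eef_rot: [2.184, 2.257, 0.0]
force: [0.3, 0.4, 0.1]
grip_width: 0.0849
```

```bash
python3 - <<'E'
from h import *
st(); d=bot.get_image("wrist"); np.save("w1.npy",d,allow_pickle=True); cv2.imwrite("pics/w1.png",d["image"])
st(); P=cloud(d); im=d["image"]
for z0,z1 in((.095,.112),(.078,.09)):
    dark=(im.max(2)<70)&(P[...,2]>z0)&(P[...,2]<z1)&(P[...,0]>.46)&(P[...,0]<.58)&(abs(P[...,1])<.2)
    n,l,s,ct=cv2.connectedComponentsWithStats(dark.astype(np.uint8))
    for i in range(1,n):
        if s[i,4]>30: print(s[i],ct[i].round(1),P[l==i].mean(0).round(4),P[l==i].min(0).round(4),P[l==i].max(0).round(4))
E
```

```text
t 1.65 tcp [ 0.518  -0.0418  0.3994] yaw 1.88 F [0.31 0.36 0.06] T [ 0.025 -0.016  0.04 ] w 0.0849 q [-0.1   0.28  1.87 -0.    1.   -0.14]
t 1.7 tcp [ 0.5188 -0.0428  0.3994] yaw 1.86 F [ 2.12 -0.93 -0.31] T [-0.011 -0.08   0.018] w 0.0852 q [-0.1   0.28  1.86 -0.    1.   -0.14]
[ 288   96   56   57 2111] [314.8 123.6] [0.5163 0.0209 0.1038] [ 0.4941 -0.0026  0.0972] [0.5398 0.0426 0.1066]
[305 232  25  15 359] [317.2 239.1] [ 0.5223 -0.0907  0.081 ] [ 0.5101 -0.0987  0.078 ] [ 0.5342 -0.0834  0.0831]
```

View pics/w1.png

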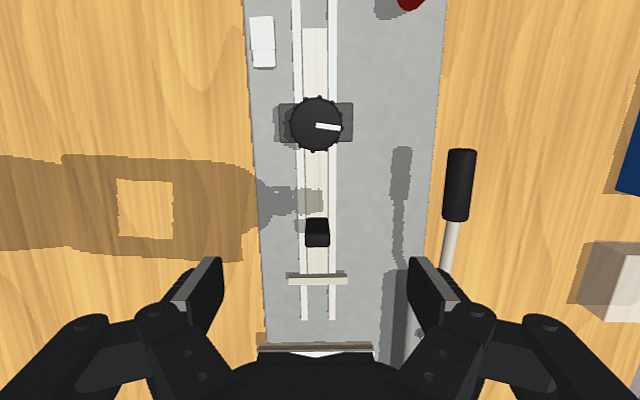

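The wrist view shows the knob at (316,124) with its rib pointing right, the tab at (317,235), the fence at (317,279), the rails running down from (297,0) and (332,0), and the lever at (455,190). The depths give the knob near (0.517,0.020,0.104) and the tab near (0.522,-0.091,0.082).

```bash
python3 - <<'E'
from h import *
d=np.load("w1.npy",allow_pickle=True).item(); im=d["image"]; P=cloud(d)
t=np.load("top0.npy",allow_pickle=True).item()
def tri(a,ua,b,ub):
    A,y=[],[]
    for d_,u in((a,ua),(b,ub)):
        o,r=ray(d_,*u); r/=np.linalg.norm(r); M=np.eye(3)-np.outer(r,r); A.append(M); y.append(M@o)
    return np.linalg.lstsq(np.vstack(A),np.hstack(y),rcond=None)[0].round(4)
print("tri knob",tri(d,(315.7,123.6),t,(311.3,217)),"tab",tri(d,(317.2,239.1),t,(346,215)))
# rib on the knob
g=im[100:150,290:342].min(2)>140; v,u=np.nonzero(g); u=u+290;v=v+100
k=(np.hypot(u-315.7,v-123.6)<27); q=np.array([onz(d,a,b,.105) for a,b in zip(u[k],v[k])]); 
print("rib",len(q),q.mean(0).round(4),q.min(0).round(4),q.max(0).round(4),np.degrees(np.arctan2(*(q.mean(0)-[.517,.02,0])[[1,0]])))
# left bed edge and rails -> yaw
m=(P[...,2]>.014)&(P[...,2]<.026)
e=[(P[r][np.nonzero(m[r,200:300])[0][0]+200][:2]) for r in range(30,240,5)]
e=np.array(e); c=np.polyfit(e[:,1],e[:,0],1); print("edge slope deg",np.degrees(np.arctan(c[0])),"res",np.abs(np.polyval(c,e[:,1])-e[:,0]).max(),"x at y=.02",np.polyval(c,.02))
st(); go(.517,.019,.245,54)
E
```

```text
tri knob [0.518  0.0184 0.0783] tab [ 0.5226 -0.0933  0.0748]
rib 133 [0.5269 0.0191 0.105 ] [0.5047 0.0026 0.105 ] [0.537  0.0382 0.105 ] -5.151513212425695
edge slope deg -2.776553330843345 res 0.0010577309127303147 x at y=.02 0.44826901418265347
t 1.7 tcp [ 0.5188 -0.0428  0.3994] yaw 1.86 F [ 2.12 -0.93 -0.31] T [-0.011 -0.08   0.018] w 0.0852 q [-0.1   0.28  1.86 -0.    1.   -0.14]
travel [6.21, -0.01, 15.43] dr [0.06, 0.13, -52.14]
```

Request:
carry_out(
  travel=[
    [4,0,1],
    [6.2,0,4],
    [6.2,0,6],
    [6.2,0,6],
    [6.2,0,6],
  ],
  dr=[
    [0,0,-52],
    [0,0,-52],
    [0,0,-52],
    [0,0,-52],
    [0,0,-52],
  ],
  hand=[8.5,8.5,8.5,8.5,8.5],
)

```text
time: 2.2
tcp_pos: [0.5138, 0.0242, 0.3383]
eef_rot: [-1.191, -2.905, 0.001]
force: [1.5, 1.3, -0.4]
grip_width: 0.0848
```

```bash
python3 -c "
from h import *
st(); go(.5175,.019,.245,54)"
```

```text
t 2.2 tcp [0.5138 0.0242 0.3383] yaw 45.41 F [ 1.45  1.28 -0.43] T [ 0.049  0.004 -0.044] w 0.0848 q [ 0.02  0.36  1.92  0.    0.87 -0.77]
travel [-0.65, -0.1, 9.33] dr [-0.09, -0.11, -8.59]
```

Request:
carry_out(
  travel=[
    [-0.6,-0.1,3],
    [-0.6,-0.1,6],
    [-0.6,-0.1,8],
    [-0.6,-0.1,9.3],
    [-0.6,-0.1,9.3],
  ],
  dr=[
    [0,0,-8.6],
    [0,0,-8.6],
    [0,0,-8.6],
    [0,0,-8.6],
    [0,0,-8.6],
  ],
  hand=[8.5,8.5,8.5,8.5,8.5],
)

```text
time: 2.7
tcp_pos: [0.5172, 0.0189, 0.2449]
eef_rot: [-0.98, -2.982, 0.002]
force: [-0.1, -0.3, -0.3]
grip_width: 0.085
```

```bash
python3 -c "
from h import *
st(); go(.5175,.019,.245,54)"
```

```text
t 2.7 tcp [0.5172 0.0189 0.2449] yaw 53.62 F [-0.06 -0.25 -0.29] T [-0.007  0.033 -0.023] w 0.085 q [ 0.01  0.52  1.96  0.    0.67 -0.92]
travel [-0.02, 0.03, -0.01] dr [-0.11, -0.15, -0.38]
```

Position is good. Now closing on the knob.

Request:
carry_out(
  travel=[
    [0,0,0],
    [0,0,0],
    [0,0,0],
    [0,0,0],
    [0,0,0],
  ],
  dr=[
    [0,0,0],
    [0,0,0],
    [0,0,0],
    [0,0,0],
    [0,0,0],
  ],
  hand=[3,3,3,3,3],
  squeeze=50,
)

```text
time: 3.2
tcp_pos: [0.5182, 0.0185, 0.2477]
eef_rot: [0.98, 2.983, 0.0]
force: [-1.8, -2.1, 6.7]
grip_width: 0.0427
```

```bash
python3 -c "
from h import *
st()"
```

```text
t 3.2 tcp [0.5182 0.0185 0.2477] yaw 53.62 F [-1.78 -2.13  6.66] T [-0.232  0.273  0.065] w 0.0427 q [ 0.01  0.51  1.96 -0.    0.67 -0.92]
```

Request:
carry_out(
  travel=[
    [0,0,-0.2],
    [0,0,-0.25],
    [0,0,-0.3],
    [0,0,-0.35],
    [0,0,-0.4],
  ],
  dr=[
    [0,0,7],
    [0,0,14],
    [0,0,21],
    [0,0,28],
    [0,0,35],
  ],
  hand=[3,3,3,3,3],
)

```text
time: 3.7
tcp_pos: [0.5175, 0.018, 0.2499]
eef_rot: [1.839, 2.547, -0.002]
force: [0.8, -6.8, -13.3]
grip_width: 0.0427
```

```bash
python3 -c "
from h import *
st()"
```

```text
t 3.7 tcp [0.5175 0.018  0.2499] yaw 18.36 F [  0.82  -6.82 -13.3 ] T [-0.942 -0.542  0.158] w 0.0427 q [ 0.01  0.51  1.96 -0.    0.68 -0.31]
```

Request:
carry_out(
  travel=[
    [0,0,-0.02],
    [0,0,-0.04],
    [0,0,-0.07],
    [0,0,-0.11],
    [0,0,-0.15],
  ],
  dr=[
    [0,0,7],
    [0,0,14],
    [0,0,21],
    [0,0,28],
    [0,0,35],
  ],
  hand=[3,3,3,3,3],
)

```text
time: 4.2
tcp_pos: [0.5168, 0.0179, 0.2517]
eef_rot: [-2.519, -1.876, 0.005]
force: [-4.3, -5.6, -3.9]
grip_width: 0.0427
```

```bash
python3 -c "
from h import *
st()"
```

```text
t 4.2 tcp [0.5168 0.0179 0.2517] yaw -16.63 F [-4.35 -5.58 -3.89] T [-1.07   0.202  0.182] w 0.0427 q [ 0.01  0.51  1.96 -0.    0.68  0.3 ]
```

Request:
carry_out(
  travel=[
    [0,0,-0.03],
    [0,0,-0.06],
    [0,0,-0.1],
    [0,0,-0.12],
    [0,0,-0.12],
  ],
  dr=[
    [0,0,6],
    [0,0,12],
    [0,0,18],
    [0,0,20],
    [0,0,20],
  ],
  hand=[3,3,3,3,3],
)

```text
time: 4.7
tcp_pos: [0.5164, 0.0181, 0.2528]
eef_rot: [-2.804, -1.415, 0.006]
force: [-5.1, -4.7, -3.5]
grip_width: 0.0426
```

```bash
python3 -c "
from h import *
st()"
```

```text
t 4.7 tcp [0.5164 0.0181 0.2528] yaw -36.43 F [-5.14 -4.67 -3.51] T [-0.952  0.464 -0.14 ] w 0.0426 q [ 0.01  0.5   1.96 -0.    0.69  0.65]
```

Request:
carry_out(
  travel=[
    [0,0,-0.01],
    [0,0,-0.02],
    [0,0,-0.03],
  ],
  dr=[
    [0,0,2],
    [0,0,4],
    [0,0,6],
  ],
  hand=[3,3,3],
)

```text
time: 5.0
tcp_pos: [0.5167, 0.0188, 0.2531]
eef_rot: [-2.873, -1.268, 0.004]
force: [-4.0, 1.7, -6.8]
grip_width: 0.0426
```

```bash
python3 -c "
from h import *
st()"
```

```text
t 5.0 tcp [0.5167 0.0188 0.2531] yaw -42.35 F [-3.98  1.68 -6.83] T [0.449 0.367 1.647] w 0.0426 q [ 0.01  0.5   1.96 -0.    0.69  0.75]
```

The torque has jumped to 1.6 N m, so the knob is at its open stop. I'll ease back a little, release, and rise to look.

Request:
carry_out(
  travel=[
    [0,0,0],
    [0,0,0],
    [0,0,0],
    [0,0,0],
    [0,0,0],
  ],
  dr=[
    [0,0,-2],
    [0,0,-2],
    [0,0,-2],
    [0,0,-2],
    [0,0,-2],
  ],
  hand=[3,8.5,8.5,8.5,8.5],
)

```text
time: 5.5
tcp_pos: [0.5182, 0.0186, 0.2538]
eef_rot: [2.852, 1.317, 0.002]
force: [-0.6, 0.6, -0.2]
grip_width: 0.0851
```

Request:
carry_out(
  travel=[
    [0,0,-3],
    [0,0,-6],
    [0,0,-9],
    [0,0,-12],
    [0,0,-12],
  ],
  dr=[
    [0,0,0],
    [0,0,0],
    [0,0,0],
    [0,0,0],
    [0,0,0],
  ],
  hand=[8.5,8.5,8.5,8.5,8.5],
)

```text
time: 6.0
tcp_pos: [0.5193, 0.0186, 0.3776]
eef_rot: [2.849, 1.316, 0.011]
force: [-0.7, 1.1, -0.1]
grip_width: 0.085
```

```bash
python3 - <<'E'
from h import *
st(); d=bot.get_image("wrist"); np.save("w2.npy",d,allow_pickle=True); cv2.imwrite("pics/w2.png",d["image"])
P=cloud(d); im=d["image"]
for z0,z1 in((.098,.118),(.078,.09)):
    dark=(im.max(2)<70)&(P[...,2]>z0)&(P[...,2]<z1)&(P[...,0]>.46)&(P[...,0]<.58)&(P[...,1]>-.2)&(P[...,1]<.1)
    n,l,s,ct=cv2.connectedComponentsWithStats(dark.astype(np.uint8))
    for i in range(1,n):
        if s[i,4]>30: print(s[i],ct[i].round(1),P[l==i].mean(0).round(4),P[l==i].min(0).round(4),P[l==i].max(0).round(4))
go(.5222,-.092,.33,-87); go(.5222,-.092,.33,93)
E
```

```text
t 6.0 tcp [0.5193 0.0186 0.3776] yaw -40.41 F [-0.69  1.11 -0.11] T [ 0.028  0.007 -0.021] w 0.085 q [ 0.01  0.3   1.89 -0.    0.94  0.72]
[ 281  177   58   58 2211] [309.5 204.9] [0.5187 0.0227 0.1085] [ 0.4943 -0.001   0.098 ] [0.5407 0.0436 0.1111]
[295 174  29   6  49] [309.8 176.8] [0.5308 0.0366 0.0867] [0.5202 0.0291 0.0822] [0.539  0.0435 0.09  ]
[377 268  28  26 376] [390.7 280.6] [ 0.523  -0.0905  0.0809] [ 0.5102 -0.099   0.0781] [ 0.5356 -0.0836  0.0829]
travel [-8.2, 7.43, 4.56] dr [0.13, -0.26, 46.6]
travel [-8.2, 7.43, 4.56] dr [0.33, 0.16, -133.4]
```

View pics/w2.png

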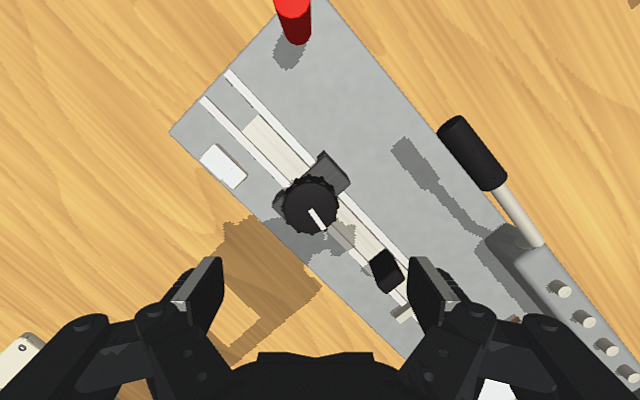

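The knob is now raised about 5 mm, and its rib points at -y. That is about 95° clockwise from where it was. The glue stick, eraser and guide are where they were. Next is the tab.

Request:
carry_out(
  travel=[
    [-3.2,3,1],
    [-6,5.6,2],
    [-8.2,7.4,3],
    [-8.2,7.4,4],
    [-8.2,7.4,4.5],
  ],
  dr=[
    [0,0,46.6],
    [0,0,46.6],
    [0,0,46.6],
    [0,0,46.6],
    [0,0,46.6],
  ],
  hand=[8.5,8.5,8.5,8.5,8.5],
)

```text
time: 6.55
tcp_pos: [0.5203, -0.0928, 0.3263]
eef_rot: [-3.136, -0.169, 0.005]
force: [-0.1, 0.1, -0.6]
grip_width: 0.085
```

```bash
python3 -c "
from h import *
st(); go(.5228,-.0915,.221,-87.2)"
```

```text
t 6.55 tcp [ 0.5203 -0.0928  0.3263] yaw -83.84 F [-0.06  0.13 -0.59] T [ 0.038 -0.028 -0.06 ] w 0.085 q [-0.2   0.39  1.9  -0.    0.85  1.26]
travel [0.29, -0.09, 10.53] dr [-0.05, 0.18, 3.36]
```

Request:
carry_out(
  travel=[
    [0.2,0,3],
    [0.2,-0.1,6],
    [0.2,-0.1,8.5],
    [0.2,-0.1,10.5],
    [0.2,-0.1,10.5],
  ],
  dr=[
    [0,0,3.3],
    [0,0,3.3],
    [0,0,3.3],
    [0,0,3.3],
    [0,0,3.3],
  ],
  hand=[8.5,8.5,8.5,8.5,8.5],
)

```text
time: 7.05
tcp_pos: [0.5213, -0.0903, 0.22]
eef_rot: [-3.139, -0.091, 0.01]
force: [-0.5, 0.7, -0.3]
grip_width: 0.085
```

```bash
python3 -c "
from h import *
st(); go(.5228,-.0915,.221,-87.2)"
```

```text
t 7.05 tcp [ 0.5213 -0.0903  0.22  ] yaw -86.68 F [-0.55  0.71 -0.35] T [ 0.032 -0.003  0.035] w 0.085 q [-0.19  0.58  1.94  0.    0.64  1.32]
travel [0.14, 0.13, -0.1] dr [-0.1, 0.38, 0.52]
```

Request:
carry_out(
  travel=[
    [0.1,0.1,-0.1],
    [0.1,0.1,-0.1],
    [0.1,0.1,-0.1],
    [0.1,0.1,-0.1],
    [0.1,0.1,-0.1],
  ],
  dr=[
    [0,0,0.5],
    [0,0,0.5],
    [0,0,0.5],
    [0,0,0.5],
    [0,0,0.5],
  ],
  hand=[8.5,8.5,5,3,1],
  squeeze=30,
)

```text
time: 7.55
tcp_pos: [0.5242, -0.0915, 0.2251]
eef_rot: [3.14, 0.078, 0.002]
force: [-0.0, -0.0, 0.8]
grip_width: 0.0436
```

Request:
carry_out(
  travel=[
    [0,0,0],
    [0,0,0],
    [0,0,0],
  ],
  dr=[
    [0,0,0],
    [0,0,0],
    [0,0,0],
  ],
  hand=[1,1,1],
)

```text
time: 7.85
tcp_pos: [0.5243, -0.0916, 0.2247]
eef_rot: [3.14, 0.078, 0.001]
force: [-0.9, 0.6, 4.8]
grip_width: 0.015
```

```bash
python3 -c "
from h import *
st(); s=bot.observe(); t=np.radians(2.8); p=s['tcp_pos']+.04*np.array([np.sin(t),-np.cos(t),0]); go(*p[:2],.221,-87.2)"
```

```text
t 7.85 tcp [ 0.5243 -0.0916  0.2247] yaw -87.16 F [-0.95  0.65  4.79] T [-0.088  0.063  0.032] w 0.015 q [-0.2   0.57  1.93 -0.    0.64  1.33]
travel [-0.0, 4.0, 0.37] dr [0.01, -0.04, 0.04]
```

Request:
carry_out(
  travel=[
    [0,1,0],
    [0,2.2,0],
    [0,3.6,0],
    [0,5,0],
    [0,6,0],
  ],
  dr=[
    [0,0,0],
    [0,0,0],
    [0,0,0],
    [0,0,0],
    [0,0,0],
  ],
  hand=[1,1,1,1,1],
)

```text
time: 8.35
tcp_pos: [0.5272, -0.1518, 0.2247]
eef_rot: [-3.14, -0.077, -0.001]
force: [-0.2, 5.5, 6.5]
grip_width: 0.0156
```

```bash
python3 - <<'E'
from h import *
st(); d=bot.get_image("wrist"); d2=bot.get_image("top"); P=cloud(d2)
cv2.imwrite("pics/w3.png",np.vstack([d["image"][:, :],cv2.resize(d2["image"][165:240,300:440],(640,343))[:200]]) )
st()
E
```

```text
t 8.35 tcp [ 0.5272 -0.1518  0.2247] yaw -87.19 F [-0.23  5.47  6.52] T [ 0.681 -0.03  -0.004] w 0.0156 q [-0.3   0.58  1.89  0.    0.66  1.22]
t 8.45 tcp [ 0.5274 -0.1526  0.2247] yaw -87.2 F [-0.28 -4.51  5.18] T [-0.589  0.113  0.089] w 0.0155 q [-0.3   0.58  1.89 -0.    0.66  1.22]
```

View pics/w3.png

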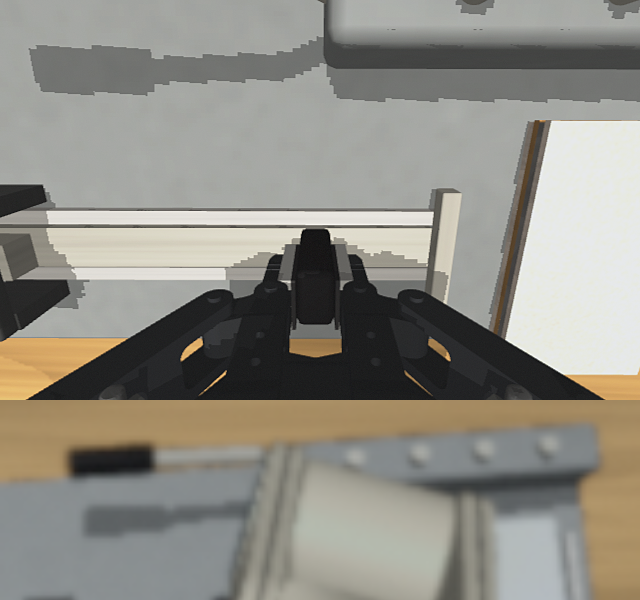

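The fingers hold the tab at (315,280). The fence's front edge is at about x=460 and the boards' near edge at x=500–545. I'll measure the gap from this view.

```bash
python3 - <<'E'
from h import *
d=bot.get_image("wrist"); P=cloud(d); t=np.radians(2.8); ex=np.array([np.cos(t),np.sin(t)]); ey=np.array([-np.sin(t),np.cos(t)])
K0=np.array([.5178,.019]); q=P[...,:2]-K0; X=q@ex; Y=q@ey; Z=P[...,2]
for r in (200,215,230,250,270,290,310):
    f=(Z[r]>.036)&(np.arange(640)>415)&(np.arange(640)<490); b=(Z[r]>.036)&(np.arange(640)>485)
    g=lambda m: (X[r][m][[0,-1]].round(4),Y[r][m].min().round(4),Y[r][m].max().round(4),np.median(Z[r][m]).round(4)) if m.any() else None
    print(r,"fence",g(f),"board",g(b))
st()
E
```

```text
200 fence (array([0.0294, 0.03  ]), np.float64(-0.2466), np.float64(-0.2366), np.float64(0.0394)) board (array([0.03  , 0.0305]), np.float64(-0.3366), np.float64(-0.2815), np.float64(0.0393))
215 fence (array([0.0213, 0.022 ]), np.float64(-0.2464), np.float64(-0.2362), np.float64(0.0392)) board (array([0.0212, 0.022 ]), np.float64(-0.3399), np.float64(-0.1715), np.float64(0.0394))
230 fence (array([0.0127, 0.0139]), np.float64(-0.246), np.float64(-0.2365), np.float64(0.0394)) board (array([0.0125, 0.0138]), np.float64(-0.3423), np.float64(-0.282), np.float64(0.0394))
250 fence (array([0.0018, 0.0024]), np.float64(-0.246), np.float64(-0.1715), np.float64(0.0394)) board (array([0.001 , 0.0021]), np.float64(-0.3458), np.float64(-0.2822), np.float64(0.0393))
270 fence (array([-0.011,  0.074]), np.float64(-0.2461), np.float64(-0.1715), np.float64(0.0394)) board (array([-0.0105, -0.0094]), np.float64(-0.3488), np.float64(-0.2815), np.float64(0.0393))
290 fence (array([ 0.0134, -0.0216]), np.float64(-0.2454), np.float64(-0.207), np.float64(0.0396)) board (array([-0.0241, -0.0218]), np.float64(-0.3521), np.float64(-0.2819), np.float64(0.0394))
310 fence (array([0.0134, 0.0137]), np.float64(-0.2159), np.float64(-0.2035), np.float64(0.1081)) board (array([-0.0373, -0.0353]), np.float64(-0.3568), np.float64(-0.2815), np.float64(0.0393))
t 8.5 tcp [ 0.5274 -0.1523  0.2247] yaw -87.19 F [ 0.71 -3.01  5.21] T [-0.529  0.101  0.02 ] w 0.0157 q [-0.3   0.58  1.89 -0.    0.66  1.22]
```

Request:
carry_out(
  travel=[
    [0,0.6,0],
    [0,1.4,0],
    [0,2.1,0],
    [0,2.5,0],
    [0,2.7,0],
  ],
  dr=[
    [0,0,0],
    [0,0,0],
    [0,0,0],
    [0,0,0],
    [0,0,0],
  ],
  hand=[1,1,1,1,1],
)

```text
time: 9.0
tcp_pos: [0.5285, -0.1776, 0.2247]
eef_rot: [-3.139, -0.077, -0.0]
force: [-0.7, 5.4, 9.2]
grip_width: 0.0154
```

Request:
carry_out(
  travel=[
    [0,0.08,0],
    [0,0.16,0],
    [0,0.24,0],
    [0,0.32,0],
    [0,0.4,0],
  ],
  dr=[
    [0,0,0],
    [0,0,0],
    [0,0,0],
    [0,0,0],
    [0,0,0],
  ],
  hand=[1,1,1,1,1],
)

```text
time: 9.5
tcp_pos: [0.5286, -0.1812, 0.2247]
eef_rot: [-3.139, -0.078, 0.0]
force: [-1.1, 6.6, 8.9]
grip_width: 0.0158
```

Request:
carry_out(
  travel=[
    [0,0.05,0],
    [0,0.1,0],
    [0,0.15,0],
  ],
  dr=[
    [0,0,0],
    [0,0,0],
    [0,0,0],
  ],
  hand=[1,1,1],
)

```text
time: 9.8
tcp_pos: [0.5287, -0.1827, 0.2247]
eef_rot: [-3.139, -0.078, 0.0]
force: [0.0, 5.8, 8.7]
grip_width: 0.0157
```

Request:
carry_out(
  travel=[
    [0,0.05,0],
    [0,0.1,0],
    [0,0.15,0],
    [0,0.2,0],
    [0,0.25,0],
  ],
  dr=[
    [0,0,0],
    [0,0,0],
    [0,0,0],
    [0,0,0],
    [0,0,0],
  ],
  hand=[1,1,1,1,1],
)

```text
time: 10.3
tcp_pos: [0.5289, -0.1851, 0.2247]
eef_rot: [-3.139, -0.078, 0.0]
force: [-0.8, 6.4, 8.5]
grip_width: 0.0153
```

Request:
carry_out(
  travel=[
    [0,0.03,0],
    [0,0.06,0],
    [0,0.09,0],
    [0,0.12,0],
  ],
  dr=[
    [0,0,0],
    [0,0,0],
    [0,0,0],
    [0,0,0],
  ],
  hand=[1,1,1,1],
)

```text
time: 10.7
tcp_pos: [0.5289, -0.1863, 0.2247]
eef_rot: [-3.139, -0.078, 0.0]
force: [0.1, 6.8, 8.3]
grip_width: 0.0154
```

Request:
carry_out(
  travel=[
    [0,0.03,0],
    [0,0.06,0],
    [0,0.09,0],
    [0,0.12,0],
  ],
  dr=[
    [0,0,0],
    [0,0,0],
    [0,0,0],
    [0,0,0],
  ],
  hand=[1,1,1,1],
)

```text
time: 11.1
tcp_pos: [0.529, -0.1875, 0.2247]
eef_rot: [-3.139, -0.078, 0.0]
force: [-0.2, 6.4, 8.5]
grip_width: 0.0155
```

Request:
carry_out(
  travel=[
    [0,0.03,0],
    [0,0.06,0],
    [0,0.09,0],
  ],
  dr=[
    [0,0,0],
    [0,0,0],
    [0,0,0],
  ],
  hand=[1,1,1],
)

```text
time: 11.4
tcp_pos: [0.529, -0.1885, 0.2247]
eef_rot: [-3.139, -0.078, 0.0]
force: [0.1, 6.6, 7.7]
grip_width: 0.0157
```

Request:
carry_out(
  travel=[
    [0,0.03,0],
    [0,0.06,0],
    [0,0.09,0],
  ],
  dr=[
    [0,0,0],
    [0,0,0],
    [0,0,0],
  ],
  hand=[1,1,1],
)

```text
time: 11.7
tcp_pos: [0.5291, -0.1892, 0.2248]
eef_rot: [-3.139, -0.078, 0.0]
force: [-0.2, 8.2, 8.5]
grip_width: 0.0153
```

```bash
python3 - <<'E'
from h import *
st(); d=bot.get_image("wrist"); cv2.imwrite("pics/w4.png",d["image"]); P=cloud(d); t=np.radians(2.8); ey=np.array([-np.sin(t),np.cos(t)])
Y=(P[...,:2]-[.5178,.019])@ey; Z=P[...,2]
for r in (200,215,230):
    print(r,[(c,Y[r,c].round(4),Z[r,c].round(3)) for c in range(432,480,2)])
st()
E
```

```text
t 11.7 tcp [ 0.5291 -0.1892  0.2248] yaw -87.16 F [-0.16  8.16  8.48] T [ 0.978 -0.039 -0.028] w 0.0153 q [-0.36  0.6   1.86  0.    0.68  1.15]
200 [(432, np.float64(-0.2746), np.float64(0.021)), (434, np.float64(-0.2753), np.float64(0.022)), (436, np.float64(-0.2727), np.float64(0.031)), (438, np.float64(-0.2728), np.float64(0.033)), (440, np.float64(-0.2731), np.float64(0.036)), (442, np.float64(-0.2725), np.float64(0.039)), (444, np.float64(-0.2733), np.float64(0.04)), (446, np.float64(-0.2746), np.float64(0.039)), (448, np.float64(-0.2757), np.float64(0.039)), (450, np.float64(-0.2764), np.float64(0.04)), (452, np.float64(-0.2776), np.float64(0.039)), (454, np.float64(-0.2785), np.float64(0.04)), (456, np.float64(-0.2797), np.float64(0.039)), (458, np.float64(-0.2807), np.float64(0.039)), (460, np.float64(-0.2814), np.float64(0.04)), (462, np.float64(-0.2829), np.float64(0.039)), (464, np.float64(-0.2839), np.float64(0.039)), (466, np.float64(-0.2849), np.float64(0.039)), (468, np.float64(-0.2857), np.float64(0.039)), (470, np.float64(-0.2869), np.float64(0.039)), (472, np.float6
[... 1855 characters left out ...]
9)), (456, np.float64(-0.2817), np.float64(0.04)), (458, np.float64(-0.2835), np.float64(0.038)), (460, np.float64(-0.2836), np.float64(0.04)), (462, np.float64(-0.2847), np.float64(0.04)), (464, np.float64(-0.2859), np.float64(0.039)), (466, np.float64(-0.2868), np.float64(0.04)), (468, np.float64(-0.288), np.float64(0.039)), (470, np.float64(-0.2891), np.float64(0.039)), (472, np.float64(-0.29), np.float64(0.04)), (474, np.float64(-0.2913), np.float64(0.039)), (476, np.float64(-0.292), np.float64(0.04)), (478, np.float64(-0.2935), np.float64(0.039))]
t 11.75 tcp [ 0.5291 -0.1892  0.2248] yaw -87.15 F [-0.64  7.83  8.63] T [0.953 0.027 0.006] w 0.0159 q [-0.36  0.6   1.86  0.    0.68  1.15]
```

View pics/w4.png

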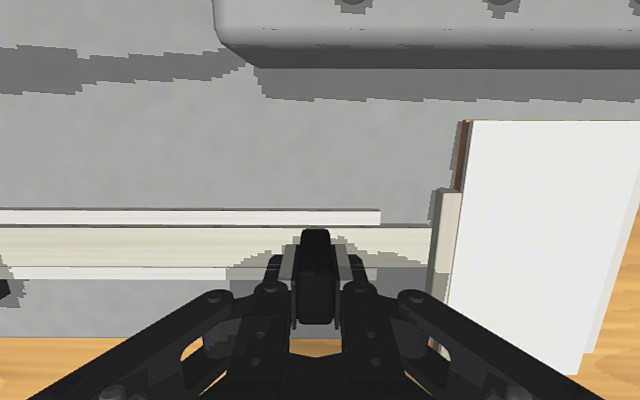

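The fence now closes the gap to the boards, meeting at about x=460. The force has stepped from 6.5 N to 8.2 N. I'll add a slight press to confirm the touch.

Request:
carry_out(
  travel=[
    [0,0.02,0],
    [0,0.04,0],
    [0,0.04,0],
    [0,0.04,0],
  ],
  dr=[
    [0,0,0],
    [0,0,0],
    [0,0,0],
    [0,0,0],
  ],
  hand=[1,1,1,1],
)

```text
time: 12.15
tcp_pos: [0.5291, -0.1895, 0.2247]
eef_rot: [-3.139, -0.078, 0.0]
force: [0.4, 7.8, 7.8]
grip_width: 0.0154
```

Request:
carry_out(
  travel=[
    [0,0.02,0],
    [0,0.03,0],
    [0,0.03,0],
    [0,0.03,0],
  ],
  dr=[
    [0,0,0],
    [0,0,0],
    [0,0,0],
    [0,0,0],
  ],
  hand=[1,1,1,1],
)

```text
time: 12.55
tcp_pos: [0.5291, -0.1897, 0.2247]
eef_rot: [-3.139, -0.078, 0.0]
force: [0.2, 8.0, 8.8]
grip_width: 0.0157
```

Request:
carry_out(
  travel=[
    [0,0,0],
    [0,0,0],
    [0,0,0],
    [0,0,0],
    [0,0,0],
  ],
  dr=[
    [0,0,0],
    [0,0,0],
    [0,0,0],
    [0,0,0],
    [0,0,0],
  ],
  hand=[3,5,7,7,7],
)

```text
time: 13.05
tcp_pos: [0.529, -0.1914, 0.2242]
eef_rot: [-3.141, -0.078, 0.0]
force: [0.8, 0.8, -0.1]
grip_width: 0.0702
```

```bash
python3 - <<'E'
from h import *
st(); d=bot.get_image("wrist"); P=cloud(d); t=np.radians(2.8); ey=np.array([-np.sin(t),np.cos(t)])
Y=(P[...,:2]-[.5178,.019])@ey; Z=P[...,2]; im=d["image"]
for r in (200,215,230):
    e=(Z[r]>.027)&(Z[r]<.0385)&(abs(np.arange(640)-436)<15); c=np.nonzero(e)[0]; print(r,c.min() if len(c) else None,Y[r][e].round(4))
    print(im[r,436:470].mean(1).round().astype(int))
go(.5175,.019,.36,-45)
E
```

```text
t 13.05 tcp [ 0.529  -0.1914  0.2242] yaw -87.17 F [ 0.83  0.85 -0.09] T [-0.029 -0.002  0.004] w 0.0702 q [-0.37  0.6   1.86 -0.    0.68  1.15]
200 431 [-0.273  -0.273  -0.2731 -0.273  -0.273  -0.2729 -0.273  -0.2734]
[ 84  88 149 193 198 201 200 201 202 202 199 199 200 201 201 203 203 203
 204 210 187 135 201 239 234 233 232 232 232 233 233 232 230 229]
215 430 [-0.2726 -0.2731 -0.273  -0.2731 -0.273  -0.2729 -0.273  -0.2766 -0.2793]
[134 186 198 203 199 201 200 201 200 200 199 200 201 204 203 203 204 210
 186 135 204 240 234 233 233 233 231 231 231 231 232 231 231 231]
230 422 [-0.2696 -0.2702 -0.271  -0.2715 -0.2719 -0.2725 -0.2727 -0.2732 -0.2731
 -0.273  -0.2728 -0.2727 -0.2752]
[198 203 200 202 202 200 201 199 199 201 200 203 202 203 205 211 185 129
 197 237 231 231 231 232 232 232 230 230 230 231 231 231 232 232]
travel [-0.11, -21.07, -13.57] dr [-0.01, 0.01, -42.17]
```

The fence has held its place after the release, and no force is left on the tool. I'll rise and go back to the knob.

Request:
carry_out(
  travel=[
    [0,0,-4],
    [0,0,-8.5],
    [0,-4,-12],
    [0,-8.5,-13.5],
    [0,-13,-13.5],
  ],
  dr=[
    [0,0,0],
    [0,0,0],
    [0,0,-8],
    [0,0,-16],
    [0,0,-24],
  ],
  hand=[7,7,8.5,8.5,8.5],
)

```text
time: 13.6
tcp_pos: [0.5232, -0.0606, 0.3625]
eef_rot: [3.052, 0.735, 0.009]
force: [0.3, 1.3, -0.2]
grip_width: 0.0847
```

```bash
python3 -c "
from h import *
st(); go(.5178,.019,.30,-45)"
```

```text
t 13.6 tcp [ 0.5232 -0.0606  0.3625] yaw -62.93 F [ 0.35  1.33 -0.17] T [ 0.017 -0.096  0.027] w 0.0847 q [-0.14  0.34  1.88  0.    0.92  0.96]
travel [3.11, -7.35, 6.24] dr [0.23, -0.25, -17.93]
```

Request:
carry_out(
  travel=[
    [1.6,-3.7,1],
    [3.1,-7.3,3],
    [3.1,-7.3,5],
    [3.1,-7.3,6.2],
    [3.1,-7.3,6.2],
  ],
  dr=[
    [0,0,-8],
    [0,0,-16],
    [0,0,-18],
    [0,0,-18],
    [0,0,-18],
  ],
  hand=[8.5,8.5,8.5,8.5,8.5],
)

```text
time: 14.1
tcp_pos: [0.5167, 0.0175, 0.2959]
eef_rot: [-2.904, -1.196, 0.005]
force: [1.0, 0.4, -0.9]
grip_width: 0.085
```

```bash
python3 -c "
from h import *
st(); go(.5178,.019,.252,-45)"
```

```text
t 14.1 tcp [0.5167 0.0175 0.2959] yaw -45.23 F [ 1.01  0.39 -0.87] T [ 0.032 -0.003  0.02 ] w 0.085 q [ 0.01  0.43  1.94 -0.    0.78  0.8 ]
travel [0.19, -0.02, 4.39] dr [-0.12, 0.14, -0.23]
```

Request:
carry_out(
  travel=[
    [0.1,0,1.5],
    [0.1,0,3],
    [0.1,0,4.2],
    [0.1,0,4.2],
    [0.1,0,4.2],
  ],
  dr=[
    [0,0,0],
    [0,0,0],
    [0,0,0],
    [0,0,0],
    [0,0,0],
  ],
  hand=[8.5,8.5,8.5,8.5,6],
  squeeze=50,
)

```text
time: 14.6
tcp_pos: [0.5183, 0.0179, 0.2557]
eef_rot: [2.905, 1.196, 0.0]
force: [-0.3, -1.4, -0.3]
grip_width: 0.0727
```

Request:
carry_out(
  travel=[
    [0,0,0],
    [0,0,0],
    [0,0,0],
    [0,0,0],
  ],
  dr=[
    [0,0,0],
    [0,0,0],
    [0,0,0],
    [0,0,0],
  ],
  hand=[3,3,3,3],
)

```text
time: 15.0
tcp_pos: [0.5174, 0.0192, 0.2565]
eef_rot: [-2.903, -1.197, 0.001]
force: [-6.1, 7.2, 11.1]
grip_width: 0.0427
```

Request:
carry_out(
  travel=[
    [0,0,0.03],
    [0,0,0.06],
    [0,0,0.1],
    [0,0,0.14],
    [0,0,0.18],
  ],
  dr=[
    [0,0,-7],
    [0,0,-14],
    [0,0,-21],
    [0,0,-28],
    [0,0,-35],
  ],
  hand=[3,3,3,3,3],
)

```text
time: 15.5
tcp_pos: [0.5173, 0.0193, 0.2546]
eef_rot: [-2.404, -2.02, 0.0]
force: [-6.5, 7.1, 9.7]
grip_width: 0.0428
```

```bash
python3 -c "
from h import *
st()"
```

```text
t 15.5 tcp [0.5173 0.0193 0.2546] yaw -9.91 F [-6.49  7.12  9.74] T [ 1.08   0.738 -0.138] w 0.0428 q [0.01 0.5  1.95 0.   0.69 0.19]
```

Request:
carry_out(
  travel=[
    [0,0,0.04],
    [0,0,0.09],
    [0,0,0.13],
    [0,0,0.17],
    [0,0,0.2],
  ],
  dr=[
    [0,0,-7],
    [0,0,-14],
    [0,0,-21],
    [0,0,-28],
    [0,0,-35],
  ],
  hand=[3,3,3,3,3],
)

```text
time: 16.0
tcp_pos: [0.5172, 0.0193, 0.2526]
eef_rot: [-1.685, -2.649, -0.001]
force: [-7.5, 7.2, 11.7]
grip_width: 0.0427
```

Request:
carry_out(
  travel=[
    [0,0,0.03],
    [0,0,0.06],
    [0,0,0.09],
    [0,0,0.1],
    [0,0,0.1],
  ],
  dr=[
    [0,0,-6],
    [0,0,-12],
    [0,0,-17],
    [0,0,-20],
    [0,0,-20],
  ],
  hand=[3,3,3,3,3],
)

```text
time: 16.5
tcp_pos: [0.5172, 0.0192, 0.2516]
eef_rot: [-1.204, -2.899, -0.001]
force: [-7.0, 7.7, 11.0]
grip_width: 0.0426
```

```bash
python3 -c "
from h import *
st()"
```

```text
t 16.5 tcp [0.5172 0.0192 0.2516] yaw 44.9 F [-6.97  7.71 10.97] T [1.381 0.895 0.098] w 0.0426 q [ 0.01  0.51  1.96  0.    0.68 -0.77]
```

Request:
carry_out(
  travel=[
    [0,0,0.01],
    [0,0,0.02],
    [0,0,0.03],
  ],
  dr=[
    [0,0,-2],
    [0,0,-4],
    [0,0,-6],
  ],
  hand=[3,3,3],
)

```text
time: 16.8
tcp_pos: [0.5171, 0.0192, 0.2512]
eef_rot: [-1.051, -2.958, -0.001]
force: [-6.4, 6.2, 10.5]
grip_width: 0.0427
```

```bash
python3 -c "
from h import *
st()"
```

```text
t 16.8 tcp [0.5171 0.0192 0.2512] yaw 50.87 F [-6.38  6.24 10.49] T [ 1.277  0.904 -0.116] w 0.0427 q [ 0.01  0.51  1.96  0.    0.68 -0.88]
```

Request:
carry_out(
  travel=[
    [0,0,0.01],
    [0,0,0.02],
    [0,0,0.02],
  ],
  dr=[
    [0,0,-2],
    [0,0,-4],
    [0,0,-4],
  ],
  hand=[3,3,3],
)

```text
time: 17.1
tcp_pos: [0.5171, 0.0191, 0.2511]
eef_rot: [-0.953, -2.991, -0.002]
force: [-7.1, 6.5, 10.6]
grip_width: 0.0425
```

```bash
python3 -c "
from h import *
st()"
```

```text
t 17.1 tcp [0.5171 0.0191 0.2511] yaw 54.67 F [-7.12  6.5  10.64] T [ 1.148  1.003 -1.089] w 0.0425 q [ 0.01  0.51  1.96  0.    0.68 -0.94]
```

The torque is -1.1 N m, so the knob is at its locked stop. Releasing and rising.

Request:
carry_out(
  travel=[
    [0,0,0],
    [0,0,0],
    [0,0,0],
    [0,0,0],
    [0,0,0],
  ],
  dr=[
    [0,0,1],
    [0,0,1],
    [0,0,1],
    [0,0,1],
    [0,0,1],
  ],
  hand=[3,8.5,8.5,8.5,8.5],
)

```text
time: 17.6
tcp_pos: [0.5182, 0.0183, 0.2502]
eef_rot: [0.975, 2.986, 0.0]
force: [1.0, 0.6, -0.5]
grip_width: 0.0846
```

Request:
carry_out(
  travel=[
    [0,0,-3],
    [0,0,-7],
    [0,0,-11],
    [0,0,-14],
    [0,0,-15],
  ],
  dr=[
    [0,0,0],
    [0,0,0],
    [0,0,8],
    [0,0,16],
    [0,0,24],
  ],
  hand=[8.5,8.5,8.5,8.5,8.5],
)

```text
time: 18.1
tcp_pos: [0.5189, 0.0183, 0.4036]
eef_rot: [1.58, 2.71, 0.005]
force: [-0.3, -1.2, 0.1]
grip_width: 0.0852
```

```bash
python3 - <<'E'
from h import *
st(); d=bot.get_image("wrist"); cv2.imwrite("pics/w5.png",d["image"]); P=cloud(d); im=d["image"]
dark=(im.max(2)<70)&(P[...,2]>.095)&(P[...,2]<.118)&(P[...,0]>.46)&(P[...,0]<.58)&(P[...,1]>-.05)&(P[...,1]<.1)
n,l,s,ct=cv2.connectedComponentsWithStats(dark.astype(np.uint8)); i=1+s[1:,4].argmax(); p=P[l==i]; print("knob",ct[i].round(1),p.mean(0).round(4))
k=(np.linalg.norm(P[...,:2]-[.517,.020],axis=2)<.02)&(im.min(2)>140)&(P[...,2]>.095); q=P[k]; c=(q.mean(0)-[.517,.02,0])[:2]; print("rib",k.sum(),np.degrees(np.arctan2(c[1],c[0])),q[:,2].mean())
E
```

```text
t 18.1 tcp [0.5189 0.0183 0.4036] yaw 29.51 F [-0.32 -1.22  0.15] T [0.01  0.045 0.042] w 0.0852 q [ 0.01  0.27  1.86 -0.    1.   -0.5 ]
knob [311.6 189.7] [0.5155 0.0221 0.1032]
rib 92 4.421203122963856 0.10485413037377335
```

View pics/w5.png

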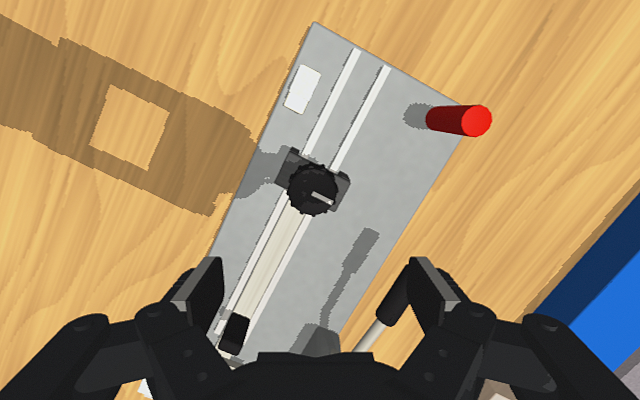

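The knob's rib is back near +x at (322,198), now at +4°. The glue stick and eraser are undisturbed. One last look at the fence and boards.

```bash
python3 -c "
from h import *
go(.545,-.30,.38,30)"
```

```text
travel [-29.07, -13.22, 2.4] dr [0.3, 0.17, -0.88]
```

Request:
carry_out(
  travel=[
    [-4,-2,0],
    [-8,-4,0],
    [-12,-6,0],
    [-16,-7,0],
    [-20,-9,0],
  ],
  dr=[
    [0,0,0],
    [0,0,0],
    [0,0,0],
    [0,0,0],
    [0,0,0],
  ],
  hand=[8.5,8.5,8.5,8.5,8.5],
)

```text
time: 18.65
tcp_pos: [0.5398, -0.2015, 0.3993]
eef_rot: [-1.57, -2.721, -0.0]
force: [1.4, 0.1, -0.8]
grip_width: 0.0852
```

Request:
carry_out(
  travel=[
    [-4,-2,1],
    [-8,-4,2],
    [-9,-4,2.4],
    [-9,-4,2.4],
    [-9,-4,2.4],
  ],
  dr=[
    [0,0,0],
    [0,0,0],
    [0,0,0],
    [0,0,0],
    [0,0,0],
  ],
  hand=[8.5,8.5,8.5,8.5,8.5],
)

```text
time: 19.15
tcp_pos: [0.5494, -0.297, 0.3754]
eef_rot: [-1.572, -2.718, -0.001]
force: [-0.3, 0.6, 0.0]
grip_width: 0.0845
```

```bash
python3 - <<'E'
from h import *
st(); d=bot.get_image("wrist"); P=cloud(d); t=np.radians(2.8); ey=np.array([-np.sin(t),np.cos(t)]); ex=np.array([np.cos(t),np.sin(t)])
q=P[...,:2]-[.5178,.019]; X=q@ex; Y=q@ey; Z=P[...,2]
for x in (-.03,-.02,.02,.03):
    m=(abs(X-x)<.003)&(Y<-.25)&(Y>-.31)
    print(x,"fence top/back Y max",Y[m&(Z>.036)].max().round(4),"low in the seam:",(m&(Y<-.276)&(Y>-.295)&(Z<.035)).sum())
u,v=proj(d,np.r_[np.array([.5178,.019])-.283*ey,.04]); print(u,v)
u,v=int(u),int(v); c=d["image"][max(v-75,0):v+75,max(u-100,0):u+100]; cv2.imwrite("pics/w6.png",cv2.resize(c,None,fx=4,fy=4,interpolation=cv2.INTER_CUBIC))
a=np.load("top0.npy",allow_pickle=True).item()["image"]; b=bot.get_image("top")["image"]
for n,(r0,r1,c0,c1) in dict(glue=(180,200,262,284),eraser=(228,245,278,302),bottle=(160,200,170,212),mug=(210,250,135,180),mouse=(240,282,185,218),stapler=(210,262,450,495)).items(): print(n,cv2.absdiff(a,b)[r0:r1,c0:c1].mean().round(1))
E
```

```text
t 19.15 tcp [ 0.5494 -0.297   0.3754] yaw 29.9 F [-0.32  0.57  0.03] T [ 0.062 -0.033  0.018] w 0.0845 q [-0.51  0.46  1.65  0.    1.03 -1.04]
-0.03 fence top/back Y max -0.2722 low in the seam: 0
-0.02 fence top/back Y max -0.272 low in the seam: 0
0.02 fence top/back Y max -0.2722 low in the seam: 0
0.03 fence top/back Y max -0.2722 low in the seam: 0
315.94644369782935 149.36807366796805
glue 0.9
eraser 0.9
bottle 0.9
mug 0.9
mouse 1.0
stapler 31.5
```

View pics/w6.png

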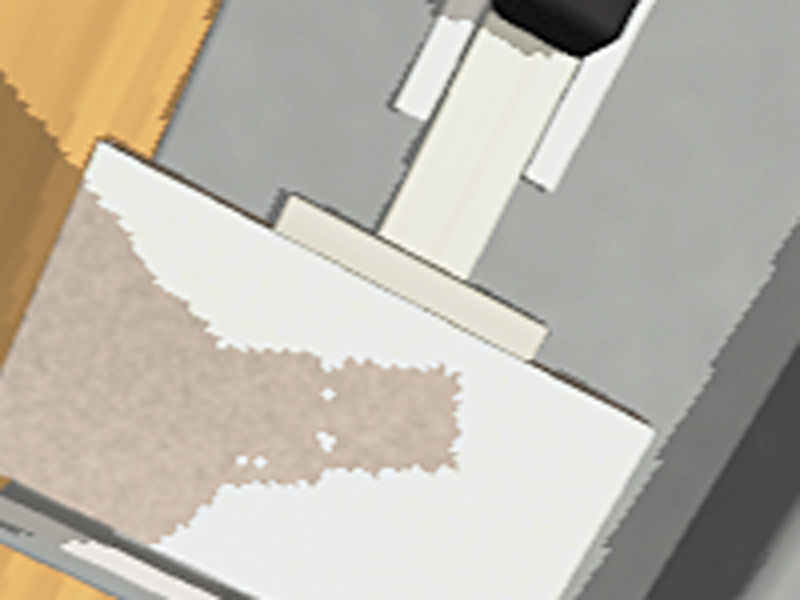

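The fence lies flush along the boards' edge with no gap, along the line from (275,235) to (530,360). I'm handing in the job.

```bash
python3 -c "
from h import *
bot.job_done(); st()"
```

```text
the job is handed in; nothing more can be done
the job is handed in; nothing more can be done
```

The job is done and handed in at about 19 s of the 72 s allowed. The guide rests against the boards and the knob is locked again.

- **Loosening:** I turned the knob clockwise about 96° to its open stop. The torque jumped to 1.6 N m there, and the knob stood about 5 mm higher.
- **Sliding:** I gripped the tab and slid the guide about 98 mm. The force rose from about 6.5 N of drag to about 8 N at the touch, so I estimate 1–3 N on the boards. The force reading on its own showed the touch only weakly. The camera view at the same moment also showed the gap closed.
- **Locking:** After letting go, I turned the knob anticlockwise about 100° to its locked stop, where the torque was -1.1 N m. Its rib ended at +4°, against -5° at the start, which fits a start slightly off the locked stop.

**Last checks:**
- The fence lies flush on the boards with no gap. Its measured position stayed within 1 mm of where it was when I let go, before locking.
- Before/after top views show the glue stick, eraser, bottle, mug and mouse unmoved.
- The stapler's patch of the top view did differ. I put that down to the arm blocking the view there, since the robot never went near the stapler, but I did not confirm it.

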